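# Start and snug the wing nut on the label-roll stand

### The job

The orange wing nut is only resting on top of its thread on the label-roll stand. Without lifting it off, turn it gently backward (anticlockwise from above) until the thread start drops it down, then turn it forward (clockwise) to run it down onto the roll until it is snug, without forcing the thread or crushing the roll, and let go. Leave the spare roll and the note block where they are.

Things in the scene. Friction and masses are not known exactly. Their poses are not given: they have to be found in the camera images.
- wing_nut: Orange wing nut, loose, 0.1 to 0.16 kg. Origin: centre of the underside of its skirt, z up its axis. Skirt 42 mm across, 35 mm high; on it a wing bar 64 mm long (nut's x), 14 mm thick (nut's y), 35 to 59 mm above the origin: grasp across the 14 mm from above. At first two pins in the skirt rest on the flat end of a two-start thread, the underside 13.5 mm above the roll.
- nut_grip (a point): Middle of the wing bar, on the axis, 48 mm above the nut's origin. Backward = anticlockwise from above (yaw grows). 20 to 110 degrees back (unknown) the nut drops about 9 mm: of itself if free to slide between the fingers, else follow it down. About 25 degrees farther back is a blunt stop; turned forward before the drop it jams on that stop's other side.
- stand: Label-roll stand, fixed: round dark steel foot, 113 mm across and 12 mm high, on which the roll stands; the threaded stud (hidden under the nut) comes up through the roll's core. Origin: centre of the underside. Its yaw does not show where the thread starts, as the stud sits at an unknown angle in the foot.
- roll: White roll of blank labels on the stand, 68 mm across, 50 mm high, held by the stand. Origin: centre of its underside, 12 mm above the worktop.
- roll_top (a point): Centre of the roll's top, 62 mm above the worktop, on the thread's axis. A nut that is home has its origin here. After the drop a clockwise turn lowers the nut 6 mm per 100 degrees; 65 to 100 degrees on it touches the roll, about 25 degrees of slack follow, then it tightens steeply within 5 degrees. Free turning takes under 0.1 N m; snug is 0.15 to 0.4; 0.6 forces the thread.
- spare_roll: Bystander: loose white label roll, 60 mm across, 40 mm high, to the left of the stand. Origin: centre of its underside.
- note_block: Bystander: loose yellow block of notes, 77x77x33 mm, to the right. Origin: centre of its underside.
Mind the look-alikes: they are no part of the job. There is more than one size of the wing_nut; the one meant has the size given above.

How it is judged (in metres and radians):
On the way:
1. the nut has dropped into the thread start (z of wing_nut in the frame of roll_top between 0.002 and 0.008 m), for 0.1 s.
At the end, for the whole second after the job is handed in: the nut is screwed home: underside within 1 mm of the top of the roll, pressing on it with more than 3 N (about twice its weight), centred within 3 mm, upright within 0.06 rad and still (z of wing_nut in the frame of roll_top below 0.001 m and contact force between wing_nut and roll above 3 N and horizontal distance between wing_nut and roll_top below 0.003 m and angle between wing_nut's own z axis and vertical below 0.06 rad and linear speed of wing_nut below 0.01 m/s); the robot touches nothing.
It fails at once if the roll is crushed under the nut (contact force between wing_nut and roll above 40 N).
It fails at once if the thread or its stop is forced (contact force between wing_nut and stand above 150 N).
It fails at once if the nut is lifted more than 5 mm above where it rested (z of wing_nut in the frame of roll_top above 0.0185 m).
It fails at once if the spare roll is pushed about (distance of spare_roll from where it was at the start of the episode above 0.015 m).
It fails at once if the note block is pushed about (distance of note_block from where it was at the start of the episode above 0.015 m).
It also fails if it takes over 58 s, if anything falls off the work surface, if the arm or the gripper's body presses on something with over 40 N, if the wrist force passes 120 N, or if a joint passes its speed limit or range.

### The arm

A 7-joint arm with a two-finger parallel gripper is mounted at the origin on a cart in front of the work surface, level with it; the furniture and walls round the work are solid. World frame = base frame: x ahead of the robot, y to its left, z up, the work surface at z = 0. Lengths are in mm, angles in rad, forces in N, time in s.
With the tool pointing down it reaches from about 425 to 875 mm from the base axis. Payload 8.4 kg.
Tool frame: the origin (TCP) lies midway between the tips of the shut fingers; the grasp point (between the pads) lies 19 mm behind it; z points along the fingers, y is the line along which they close (so a half turn about z gives the same grasp; the last joint's range is limited). The gripper opens to 85 mm and grips with 20 to 120 N. Pads are 22 mm wide; open, the fingers measure 114 mm over their backs; the gripper's body (76 mm by 85 mm) begins 54 mm behind the grasp point. The pads swing forward as they close: fully open they stand 13 mm farther back than shut.
Start: joints at [-1.237, 0.333, 0.04, 1.465, -0.013, 1.343, -0.059], TCP at [272.617, 590.037, 231.308] pointing down, gripper open.
Joint ranges: [-2.58, 2.58], [-0.38, 2.09], [-1.3, 1.39], [0.25, 2.4], [-1.5, 4.64], [0.08, 2.09], [-2.65, 2.65]. Speed limits (rad/s): [2.22, 2.22, 2.79, 2.79, 3.14, 3.14, 3.14].

### API

Orientations are given as [roll, pitch, yaw] about the fixed x, y, z axes, in that order (R = Rz(yaw) Ry(pitch) Rx(roll)).
In Python, from plant import robot gives the robot as it stands.
- The arm moves only by the shell command python3 -m creep FILE [OPENING] [FORCE], which reads ROWS from the file FILE. ROWS is one flat JSON list of numbers that holds 1 to 8 rows one after another, with no inner brackets; each row has 6 numbers: dx, dy, dz in parts of the range, where 1.0 means 750 mm, then a rotation vector rx, ry, rz in a scale on which 1.0 is pi rad; each row is the pose to reach, as a shift and turn from the pose commanded when the command began, along the tool's axes at that moment; what a row does not reach only later rows make up. A row lasts 1/8 s, in which the tool goes at most 62.5 mm and 0.188 rad, less where a joint would pass 70% of its speed; a pose out of reach is approached as far as the arm can. OPENING is the finger opening in mm, set as the command begins (- or left out keeps the last). The fingers move at their own pace and stop on an object; FORCE is the grip in N (left out, the last holds). Time passes only in rows, so rows that do not move let the fingers close. It prints the time, the measured TCP pose, the force, the opening and the grip force at its end. No shift or turn number may pass 1 either way. Input that does not fit is refused with a message, and nothing moves.
- robot.get_obs(): the state, without advancing time (a new reading comes with each control period).
- robot.grab_frame(name): name is "side" or "top" or "wrist"; returns the picture (400x640x3 uint8, red, green, blue); there is no depth.
- robot.camera_model(name): a dict with "fx", "fy", "cx", "cy" (pixels), "rvec" (rotation vector, rad) and "tvec" (3), from world to camera coordinates, as OpenCV has them; the wrist camera has in their place "hand_eye" (4x4, takes a point from camera to tool coordinates, whose origin is the TCP and whose axes are the flange's). Camera axes: x right, y down, z forward; pixel columns grow to the right and rows downward; lengths in mm; the calibration is good to about 2 mm. A picture is of the moment at which its call begins: read the wrist's pose just before it. camera_model takes no time and is no camera call.
- robot.job_done(): hands the job in; it is judged then, once.
Trained networks look in the newest picture that a camera, given by its name, has taken for a name from the list of things; names that differ only in an ending like _2 or _b are one class to them, and where a whole thing is asked for, a point or a joint stands for the part that bears it (a point fixed in the world has none). Each returns a list of dicts, best first, with "p" (0 to 1); they miss things now and then, are a little off and sometimes report something else, mostly with a low value. They report only what shows in the picture. A call takes as long as a camera call. They do not tell look-alikes from the thing itself.
- robot.look_for(camera, name): "rect" ([centre column, centre row, width, height] in pixels, round what is visible of it).
- robot.masks_of(camera, name): "mask" (400x640 bool, what is visible of it) and "rect" ([centre column, centre row, width, height] in pixels, round what is visible of it).
The state is a dict: "clock": time; "joints": joint angles; "dq": joint speeds; "joint_efforts": joint torques, N m; "tcp_pos": TCP position; "ee_rot": TCP orientation; "contact_force": force on the tool from outside, world axes, zero at the start; "ft_torque": the same for the moment, N m; "grip_width": finger opening in mm; "gripper_force": force on a finger pad.
Only numpy, scipy, OpenCV 4.12 (cv2) and the standard library are available. Lean on these libraries where they do the work, as an engineer would, in place of code of your own. Each camera call takes 0.05 s, during which the arm holds its last target. There are 200 camera calls.

## Working session

There is one attempt and no reset: what is moved stays moved. The work goes in short steps, Python scripts to look and compute and a shell command to move; the robot and the scene stay as the last step left them, time stands still between calls to the robot, and variables do not carry over. Pictures are saved under pics/ and viewed, at most 10 in all, crops included, and the job is handed in when it is done.

```bash
mkdir -p pics
cat > h.py <<'E'
import numpy as np, cv2
from plant import robot
def save(cam,name):
    im=robot.grab_frame(cam); cv2.imwrite('pics/'+name,im[:,:,::-1]); return im
def ray(cam,u,v):
    m=robot.camera_model(cam)
    R=cv2.Rodrigues(np.array(m['rvec'],float))[0]; t=np.array(m['tvec'],float).ravel()
    d=R.T@np.array([(u-m['cx'])/m['fx'],(v-m['cy'])/m['fy'],1]); return -R.T@t,d
def atz(cam,u,v,z):
    o,d=ray(cam,u,v); return o+d*(z-o[2])/d[2]
E
python3 - <<'E'
from h import *
o=robot.get_obs(); print({k:np.round(v,3) for k,v in o.items()})
a=save('top','t0.png'); 
for n in ['wing_nut','roll','stand','spare_roll','note_block']:
    print('top',n,[(round(r['p'],2),np.round(r['rect'])) for r in robot.look_for('top',n)])
b=save('side','s0.png')
for n in ['wing_nut','roll','stand']:
    print('side',n,[(round(r['p'],2),np.round(r['rect'])) for r in robot.look_for('side',n)])
cv2.imwrite('pics/both.png',cv2.resize(np.vstack([a,b])[:,:,::-1],(480,600)))
E
```

```text
{'clock': np.float64(0.0), 'joints': array([-1.237,  0.334,  0.04 ,  1.466, -0.013,  1.343, -0.058]), 'dq': array([-0.   , -0.001,  0.   ,  0.   , -0.001, -0.   , -0.   ]), 'joint_efforts': array([ 0.0000e+00, -6.5856e+01,  1.3660e+00, -4.0557e+01,  1.7000e-02,
        1.2000e-02, -0.0000e+00]), 'tcp_pos': array([272.45 , 589.63 , 230.377]), 'ee_rot': array([-3.14 ,  0.   ,  2.709]), 'contact_force': array([-0.472, -0.452,  0.168]), 'ft_torque': array([-0.041,  0.044,  0.038]), 'gripper_force': np.float64(0.0), 'grip_width': np.float64(85.661)}
top wing_nut [(0.76, array([337., 232.,  15.,  22.])), (0.76, array([399., 266.,  26.,  29.])), (0.59, array([331., 169.,  27.,  21.])), (0.57, array([334., 233.,  43.,  43.])), (0.18, array([336., 232.,  25.,  25.]))]
top roll [(0.54, array([334., 233.,  24.,  26.]))]
top stand [(0.63, array([334., 234.,  44.,  41.]))]
top spare_roll [(0.92, array([210., 220.,  29.,  23.]))]
top note_block [(0.83, array([428., 204.,  44.,  38.]))]
side wing_nut [(0.86, array([308., 214.,  26.,  28.])), (0.71, array([272., 274.,  35.,  56.])), (0.62, array([372., 231.,  26.,  40.])), (0.43, array([363., 311.,  63.,  53.]))]
side roll [(0.82, array([310., 241.,  26.,  30.])), (0.69, array([364., 309.,  62.,  51.]))]
side stand [(0.82, array([307., 246.,  48.,  39.]))]
```

View pics/t0.png

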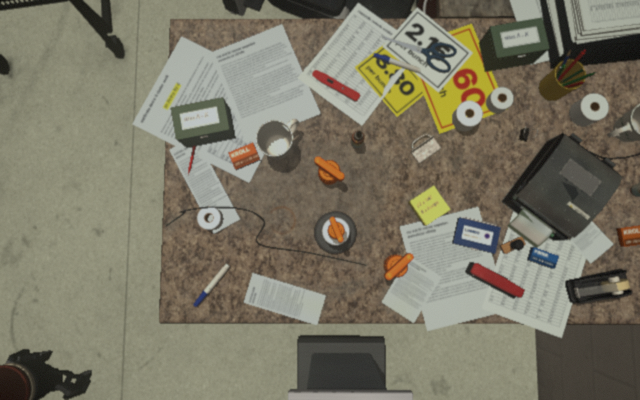

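View pics/s0.png

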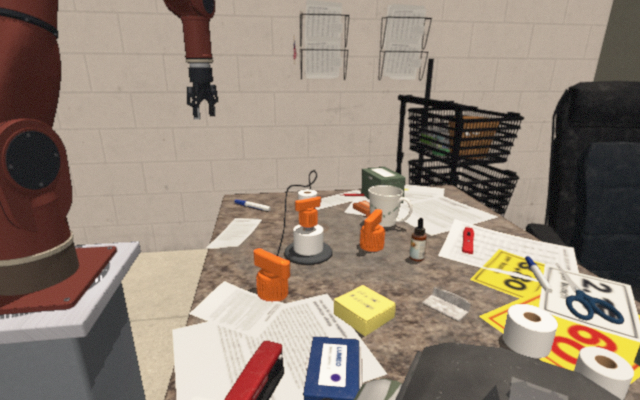

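The top picture shows the stand with its nut at about (336,232). Loose look-alike nuts lie at (330,169) and (399,266). The side picture shows the nut on its roll at (308,214).

Run:
```python
from h import *
from scipy.spatial.transform import Rotation as Ro
im=save('top','t1.png')
ms=robot.masks_of('top','wing_nut')
for r in ms:
    ys,xs=np.nonzero(r['mask']); 
    if abs(xs.mean()-336)>12 or abs(ys.mean()-232)>12: continue
    print(r['p'],r['rect'],len(xs),atz('top',xs.mean(),ys.mean(),120))
hsv=cv2.cvtColor(im,cv2.COLOR_RGB2HSV)
m=(hsv[:,:,0]<16)&(hsv[:,:,1]>170)&(hsv[:,:,2]>120)
m[:, :310]=0;m[:,360:]=0;m[:205]=0;m[255:]=0
ys,xs=np.nonzero(m)
P=np.array([atz('top',x,y,120)[:2] for x,y in zip(xs,ys)]); c=P.mean(0); w,V=np.linalg.eigh(np.cov(P.T))
print('hsv',len(xs),c,w**.5,np.arctan2(*V[::-1,1]))
r=robot.masks_of('top','stand')[0];
ys,xs=np.nonzero(r['mask']);print('stand',r['p'],r['rect'],atz('top',r['rect'][0],r['rect'][1],10))
print('cam',ray('top',320,200)[0])
o=robot.get_obs();R=Ro.from_euler('xyz',o['ee_rot']).as_matrix();print(R.round(3),o['tcp_pos'])
print(robot.camera_model('wrist'))
for n,u,v in [('spare',210,220),('note',428,204),('nut2',331,169),('nut3',399,266)]: print(n,atz('top',u,v,30))
```

```text
0.71 [337.1, 228.7, 16.7, 24.0] 321 [557.07695447  38.47248693 120.        ]
hsv 222 [557.41903765  37.85038744] [ 8.29592099 13.55241912] -2.7725276906959477
stand 0.96 [335.7, 234.6, 42.6, 41.5] [550.83975324  35.32168839  10.        ]
cam [ 492.56667868   63.14463421 1201.13347596]
[[-0.908  0.419 -0.   ]
 [ 0.419  0.908 -0.   ]
 [ 0.    -0.    -1.   ]] [272.62954474 590.02524394 231.3065945 ]
{'fx': 345.4407538693497, 'fy': 345.4407538693497, 'cx': 328.55471773007673, 'cy': 202.96043849228934, 'hand_eye': array([[-3.28376354e-04, -9.53750726e-01, -3.00598478e-01,
         7.82241216e+01],
       [ 9.99998156e-01, -8.81971030e-04,  1.70594597e-03,
        -4.05177869e-01],
       [-1.89216635e-03, -3.00597363e-01,  9.53749257e-01,
        -1.43006467e+02],
       [ 0.00000000e+00,  0.00000000e+00,  0.00000000e+00,
         1.00000000e+00]])}
spare [587.21302414 360.67424679  30.        ]
note [ 629.32608569 -203.1410222    30.        ]
nut2 [721.10661646  47.81707396  30.        ]
nut3 [ 469.87661385 -125.72788521   30.        ]
```

Units first: shifts go in shares of 750 mm and turns go in shares of pi rad. So -388 mm / 750 = -0.5173, -339 mm / 750 = -0.452, 1.44 rad / 3.1416 = 0.4584.

```bash
echo '[-0.06,-0.0467,0,0,0,0.0573,-0.1253,-0.1,0,0,0,0.1146,-0.1907,-0.152,0,0,0,0.1719,-0.256,-0.2027,0,0,0,0.2292,-0.3213,-0.2547,0,0,0,0.2865,-0.3867,-0.3067,0,0,0,0.3438,-0.452,-0.3587,0,0,0,0.4011,-0.5173,-0.4107,0,0,0,0.4584]' > next.json && python3 -m creep next.json 85 20
python3 - <<'E'
from h import *
from scipy.spatial.transform import Rotation as Ro
o=robot.get_obs();R=Ro.from_euler('xyz',o['ee_rot']).as_matrix();print(R.T@(np.array([553,36,231])-o['tcp_pos']),o['ee_rot'],o['joints'].round(2))
E
```

```text
clock: 1.65
tcp_pos: [495.9, 146.7, 231.7]
ee_rot: [3.141, -0.001, 1.263]
contact_force: [1.6, -0.2, -0.2]
grip_width: 85.4
gripper_force: 0.0
[-88.17166549  87.94012837   0.67843708] [ 3.14111496e+00 -1.01601743e-03  1.26301928e+00] [-0.83  0.05  0.48  1.81 -0.03  1.29 -0.65]
```

In the tool's units: -88 mm / 750 = -0.1173, -70 mm / 750 = -0.0933, 0.6 rad / 3.1416 = 0.191.

```bash
echo '[-0.0533,0.0533,0,0,0,0.0573,-0.0933,0.0933,0,0,0,0.1146,-0.1173,0.1173,0,0,0,0.1719,-0.1173,0.1173,0,0,0,0.191,-0.1173,0.1173,0,0,0,0.191]' > next.json && python3 -m creep next.json
cat >> h.py <<'E'
from scipy.spatial.transform import Rotation as Ro
def wrist(name=None):
    o=robot.get_obs(); im=robot.grab_frame('wrist')
    if name: cv2.imwrite('pics/'+name,im[:,:,::-1])
    m=robot.camera_model('wrist'); H=np.eye(4); H[:3,:3]=Ro.from_euler('xyz',o['ee_rot']).as_matrix(); H[:3,3]=o['tcp_pos']
    return o,im,m,H@m['hand_eye']
def wz(m,T,uv,z):
    uv=np.atleast_2d(uv); d=np.c_[(uv[:,0]-m['cx'])/m['fx'],(uv[:,1]-m['cy'])/m['fy'],np.ones(len(uv))]@T[:3,:3].T
    return T[:3,3]+d*((z-T[2,3])/d[:,2])[:,None]
E
python3 - <<'E'
from h import *
o,im,m,T=wrist('w0.png'); print(o['ee_rot'],o['joints'].round(2),o['tcp_pos'])
for n in ['wing_nut','stand','roll']:
    print(n,[(round(r['p'],2),np.round(r['rect'])) for r in robot.look_for('wrist',n)])
E
```

```text
clock: 2.28
tcp_pos: [553.1, 38.1, 231.4]
ee_rot: [3.142, -0.0, 0.669]
contact_force: [-0.4, -0.2, -0.8]
grip_width: 85.3
gripper_force: 0.0
[ 3.14157401e+00 -4.36548971e-05  6.68824213e-01] [-0.71  0.15  0.62  1.73 -0.09  1.3  -0.97] [553.14804373  38.12334828 231.36762612]
wing_nut [(0.87, array([428.,  36.,  78.,  72.])), (0.76, array([333., 196.,  46.,  86.])), (0.74, array([397., 311.,  83.,  74.]))]
stand [(0.66, array([334., 162., 104., 100.]))]
roll [(0.68, array([331., 169.,  71.,  71.]))]
```

View pics/w0.png

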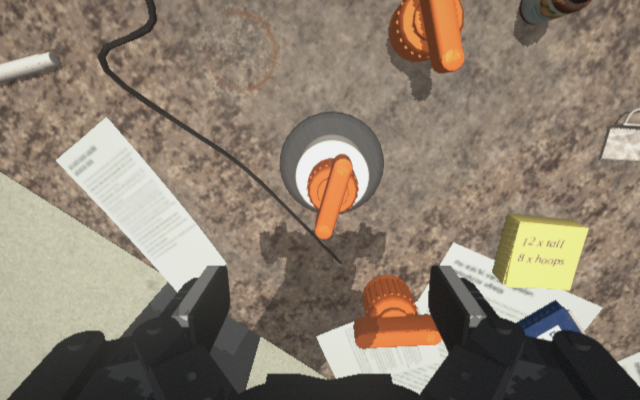

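The wrist picture shows the target nut with its bar running from about (343,157) to (323,237) on the stand centred near (332,162). Fitting the bar's top face next.

Run:
```python
from h import *
o,im,m,T=wrist()
r=min(robot.masks_of('wrist','stand'),key=lambda r:abs(r['rect'][0]-332)); 
hsv=cv2.cvtColor(im,cv2.COLOR_RGB2HSV)
c=im[140:250,280:390]; cv2.imwrite('pics/c0.png',cv2.resize(c[:,:,::-1],None,fx=5,fy=5,interpolation=cv2.INTER_CUBIC))
for uv in [(343,157),(323,237),(333,196)]: print(wz(m,T,uv,134.5))
ys,xs=np.nonzero(r['mask']);print(r['rect'],wz(m,T,r['rect'][:2],12))
e=cv2.fitEllipse(cv2.convexHull(np.c_[xs,ys].astype(np.int32))); print(e,wz(m,T,e[0],12))
print(im[190:200:9,320:350:2,:].tolist())
```

```text
[[585.37829564  53.25808653 134.5       ]]
[[529.19037213  26.9032955  134.5       ]]
[[558.8840982   41.02533612 134.5       ]]
[333.6, 161.4, 105.3, 97.4] [[562.18717958  41.00975782  12.        ]]
((331.99261474609375, 162.87582397460938), (102.8436279296875, 104.07209014892578), 94.8304443359375) [[559.89381489  41.35812566  12.        ]]
[[[235, 142, 79], [236, 143, 79], [233, 141, 79], [137, 80, 54], [220, 118, 70], [236, 138, 79], [236, 145, 81], [236, 145, 82], [236, 145, 81], [236, 143, 80], [236, 143, 80], [236, 142, 80], [232, 130, 75], [196, 106, 65], [217, 121, 71]], [[225, 125, 72], [222, 126, 72], [145, 82, 52], [229, 126, 73], [236, 141, 80], [236, 144, 80], [236, 142, 79], [236, 143, 79], [236, 145, 80], [236, 143, 79], [236, 139, 77], [225, 122, 71], [223, 126, 70], [234, 135, 76], [235, 141, 80]]]
```

View pics/c0.png

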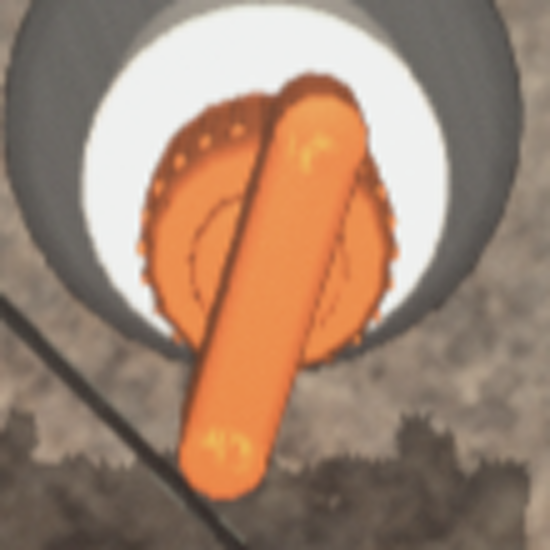

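The crop shows the bar's top face running from full-image (345,158) to (324,239.5), with the skirt's top disc centred near (333.5,191).

Run:
```python
from h import *
o,im,m,T=wrist()
a,b=wz(m,T,[(345,158),(324.2,239.5)],134.5)
c=(a+b)/2; y=np.arctan2(*(a-b)[1::-1]); print(a,b,c,np.linalg.norm(a-b),'yaw',y)
print('skirt',wz(m,T,[((145+398)/10+280,140+(130+365)/10)],110.5))
print('rolltop',wz(m,T,[(280+(82+448)/10,140+(3+365)/10)],62))
R=T[:3,:3]; R=Ro.from_euler('xyz',o['ee_rot']).as_matrix()
print('tool delta',R.T@(c-o['tcp_pos']),'rz',o['ee_rot'][2]-y,o['tcp_pos'])
```

```text
[585.75079745  51.5736452  134.5       ] [528.17801751  24.8272536  134.5       ] [556.96440748  38.2004494  134.5       ] 63.482237307053666 yaw 0.43490127921031724
skirt [[558.47346335  38.85812101 110.5       ]]
rolltop [[557.46249871  38.63337261  62.        ]]
tool delta [ 2.79238751  2.84425628 96.89619856] rz 0.23521997212594453 [553.00361366  38.68058268 231.39603759]
```

```bash
cat >> h.py <<'E'
def side():
    im=robot.grab_frame('side').astype(int); h=cv2.cvtColor(im.astype(np.uint8),cv2.COLOR_RGB2HSV)
    m=(h[:,:,0]<16)&(h[:,:,1]>150)&(h[:,:,2]>80)
    m[:,:290]=0;m[:,328:]=0;m[:180]=0;m[245:]=0
    # subpixel lower edge: per column saturation crossing below nut
    e=[]
    for c in range(303,316):
        rows=np.nonzero(m[:,c])[0]
        if len(rows):
            r=rows.max(); s=h[r-3:r+5,c,1].astype(float); e.append(r-3+(s/s[0]).sum())
    return round(float(np.mean(e)),2) if e else None, im
def st(tag=''):
    o=robot.get_obs(); e,_=side()
    print(tag,'edge',e,'t',round(float(o['clock']),2),'tcp',np.round(o['tcp_pos'],1),'yaw',round(float(o['ee_rot'][2]),3),'F',np.round(o['contact_force'],1),'M',np.round(o['ft_torque'],3),'w',round(float(o['grip_width']),1),'g',round(float(o['gripper_force']),1),'j7',round(float(o['joints'][6]),2))
E
python3 -c "from h import *; st('0')"
echo '[0.004,0.004,0.0533,0,0,0.0477,0.004,0.004,0.1067,0,0,0.0748,0.004,0.004,0.14,0,0,0.0748,0.004,0.004,0.156,0,0,0.0748,0.004,0.004,0.156,0,0,0.0748]' > next.json && python3 -m creep next.json
python3 -c "from h import *; st('1'); wrist('w1.png')"
```

```text
0 edge 227.61 t 2.62 tcp [553.   38.6 231.4] yaw 0.67 F [ 0.2  0.8 -0.2] M [-0.035  0.025 -0.005] w 84.7 g 0.0 j7 -0.97
clock: 3.3
tcp_pos: [557.1, 37.8, 114.1]
ee_rot: [-3.142, 0.001, 0.434]
contact_force: [-0.5, -0.2, 0.9]
grip_width: 84.8
gripper_force: 0.0
1 edge 227.62 t 3.3 tcp [557.1  37.8 114.1] yaw 0.434 F [-0.5 -0.2  0.9] M [-0.033  0.003 -0.025] w 84.8 g 0.0 j7 -1.12
```

View pics/w1.png

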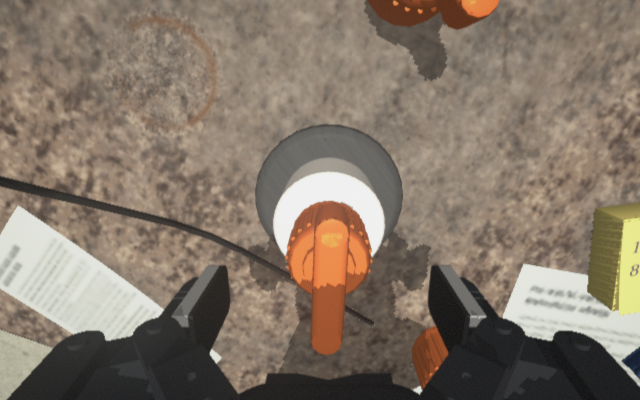

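The bar runs upright at column 330, midway between the fingers. Closing to a loose cage so the nut can slide.

In the tool's units: -0.2 rad / 3.1416 = -0.0637.

```bash
echo '[0,0,0,0,0,0,0,0,0,0,0,0,0,0,0,0,0,0,0,0,0,0,0,0,0,0,0,0,0,0,0,0,0,0,0,0,0,0,0,0,0,0,0,0,0,0,0,0]' > next.json && python3 -m creep next.json 16 20 >/dev/null
python3 -c "from h import *; st('closed'); wrist('w2.png')"
echo '[0,0,0,0,0,-0.0318,0,0,0,0,0,-0.0637,0,0,0,0,0,-0.0637]' > next.json && python3 -m creep next.json >/dev/null
python3 -c "from h import *; st('+.2')"
```

```text
closed edge 227.62 t 4.4 tcp [557.3  37.8 114.3] yaw 0.434 F [-0.2 -1.1  0.4] M [-0.081 -0.01   0.03 ] w 16.4 g 0.0 j7 -1.12
+.2 edge 227.59 t 4.88 tcp [557.3  37.8 114.3] yaw 0.633 F [-0.2 -0.4  0.5] M [-0.022  0.015  0.024] w 16.0 g 0.0 j7 -0.93
```

View pics/w2.png

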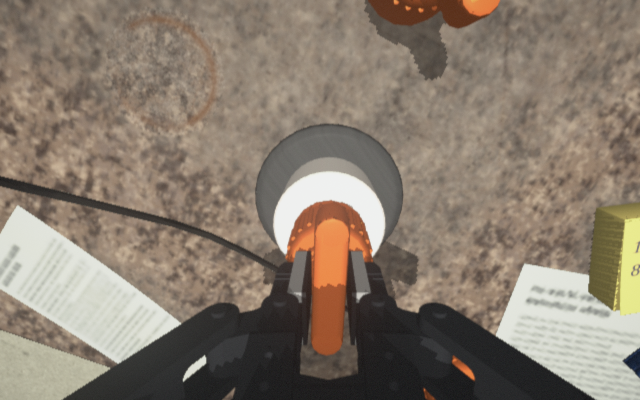

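The fingers now cage the bar at (330,275) without gripping it. Continuing the backward turn.

In the tool's units: -0.2 rad / 3.1416 = -0.0637.

```bash
echo '[0,0,0,0,0,-0.0318,0,0,0,0,0,-0.0637,0,0,0,0,0,-0.0637]' > next.json && python3 -m creep next.json >/dev/null
python3 -c "from h import *; st('+.4')"
echo '[0,0,0,0,0,-0.0318,0,0,0,0,0,-0.0637,0,0,0,0,0,-0.0637]' > next.json && python3 -m creep next.json >/dev/null
python3 -c "from h import *; st('+.6')"
```

```text
+.4 edge 227.64 t 5.3 tcp [557.3  37.7 114.4] yaw 0.831 F [ 0.2 -0.2 -0. ] M [ 0.046  0.022 -0.029] w 16.5 g 0.0 j7 -0.75
+.6 edge 227.51 t 5.72 tcp [557.3  37.8 114.3] yaw 1.031 F [ 0.6  1.2 -0.3] M [-0.014  0.016 -0.004] w 16.0 g 0.0 j7 -0.56
```

In the tool's units: -0.2 rad / 3.1416 = -0.0637.

```bash
echo '[0,0,0,0,0,-0.0318,0,0,0,0,0,-0.0637,0,0,0,0,0,-0.0637]' > next.json && python3 -m creep next.json >/dev/null
python3 -c "from h import *; st('+.8')"
echo '[0,0,0,0,0,-0.0318,0,0,0,0,0,-0.0637,0,0,0,0,0,-0.0637]' > next.json && python3 -m creep next.json >/dev/null
python3 -c "from h import *; st('+1.0')"
```

```text
+.8 edge 227.68 t 6.15 tcp [557.3  37.8 114.3] yaw 1.23 F [0.4 0.2 0.4] M [-0.01   0.009  0.005] w 16.1 g 0.0 j7 -0.36
+1.0 edge 231.06 t 6.58 tcp [557.3  37.8 114.3] yaw 1.43 F [-0.9 -0.4 -0.4] M [ 0.021 -0.049 -0.012] w 16.0 g 0.0 j7 -0.17
```

In the tool's units: 8 mm / 750 = 0.0107, 4 mm / 750 = 0.0053.

```bash
echo '[0,0,0.0053,0,0,0,0,0,0.0107,0,0,0,0,0,0.0107,0,0,0]' > next.json && python3 -m creep next.json >/dev/null
python3 -c "from h import *; st('low')"
echo '[0,0,0,0,0,0.0318,0,0,0,0,0,0.0637,0,0,0.0013,0,0,0.0955,0,0,0.0013,0,0,0.1273,0,0,0.0013,0,0,0.1273]' > next.json && python3 -m creep next.json >/dev/null
python3 -c "from h import *; st('-.4')"
```

```text
low edge 231.08 t 7.0 tcp [557.   37.8 105.8] yaw 1.433 F [ 0.6 -0.2 -0.2] M [0.007 0.019 0.017] w 16.2 g 0.0 j7 -0.17
-.4 edge 231.47 t 7.67 tcp [557.4  37.9 105.4] yaw 1.034 F [-1.1 -0.3 -0.3] M [0.022 0.013 0.011] w 15.5 g 0.0 j7 -0.55
```

The nut dropped about 9 mm and is now lowering as it turns.

In the tool's units: 1 mm / 750 = 0.0013, 0.4 rad / 3.1416 = 0.1273.

```bash
echo '[0,0,0,0,0,0.0318,0,0,0.0013,0,0,0.0637,0,0,0.0013,0,0,0.0955,0,0,0.0013,0,0,0.1273,0,0,0.0013,0,0,0.1273]' > next.json && python3 -m creep next.json >/dev/null
python3 -c "from h import *; st('-.8')"
echo '[0,0,0,0,0,0.0318,0,0,0.0013,0,0,0.0637,0,0,0.0013,0,0,0.0955,0,0,0.0013,0,0,0.0955]' > next.json && python3 -m creep next.json >/dev/null
python3 -c "from h import *; st('-1.1')"
```

```text
-.8 edge 231.94 t 8.35 tcp [557.3  37.8 104.4] yaw 0.636 F [ 0.1 -0.1  0. ] M [ 0.057 -0.002 -0.02 ] w 16.0 g 0.0 j7 -0.92
-1.1 edge 232.25 t 8.9 tcp [557.3  37.8 103.3] yaw 0.337 F [ 0.2  0.  -0.1] M [-0.029 -0.052  0.016] w 15.9 g 0.0 j7 -1.21
```

In the tool's units: 1 mm / 750 = 0.0013, 0.2 rad / 3.1416 = 0.0637.

```bash
echo '[0,0,0,0,0,0.0318,0,0,0.0013,0,0,0.0637,0,0,0.0013,0,0,0.0637]' > next.json && python3 -m creep next.json >/dev/null
python3 -c "from h import *; st('-1.3')"
echo '[0,0,0,0,0,0.0318,0,0,0.0007,0,0,0.0637,0,0,0.0007,0,0,0.0637]' > next.json && python3 -m creep next.json >/dev/null
python3 -c "from h import *; st('-1.5')"
echo '[0,0,0,0,0,0.0159,0,0,0,0,0,0.0318,0,0,0,0,0,0.0318]' > next.json && python3 -m creep next.json >/dev/null
python3 -c "from h import *; st('-1.6')"
```

```text
-1.3 edge 232.49 t 9.32 tcp [557.2  37.8 102.3] yaw 0.137 F [ 0.3 -0.4 -0.6] M [-0.017 -0.026  0.007] w 15.8 g 0.0 j7 -1.39
-1.5 edge 232.47 t 9.75 tcp [557.3  37.8 101.9] yaw -0.063 F [-0.2 -0.2 -0.7] M [-0.007  0.012  0.037] w 15.7 g 0.0 j7 -1.58
-1.6 edge 232.5 t 10.18 tcp [557.3  37.8 101.8] yaw -0.163 F [-0.  -0.7 -0.1] M [ 0.049  0.001 -0.004] w 15.8 g 0.0 j7 -1.67
```

In the tool's units: 0.05 rad / 3.1416 = 0.0159.

```bash
echo '[0,0,0,0,0,0.0159,0,0,0,0,0,0.0159]' > next.json && python3 -m creep next.json >/dev/null
python3 -c "from h import *; st('-1.65')"
echo '[0,0,0,0,0,0.0095,0,0,0,0,0,0.0095]' > next.json && python3 -m creep next.json >/dev/null
python3 -c "from h import *; st('-1.68')"
echo '[0,0,0,0,0,0.0095,0,0,0,0,0,0.0095]' > next.json && python3 -m creep next.json >/dev/null
python3 -c "from h import *; st('-1.71')"
```

```text
-1.65 edge 232.52 t 10.47 tcp [557.3  37.8 101.8] yaw -0.214 F [-0.3  0.2  0.2] M [ 0.039 -0.01  -0.021] w 16.2 g 0.0 j7 -1.72
-1.68 edge 232.48 t 10.78 tcp [557.3  37.8 101.8] yaw -0.246 F [0.4 0.9 0.3] M [ 0.003  0.053 -0.024] w 15.6 g 0.1 j7 -1.75
-1.71 edge 232.52 t 11.07 tcp [557.3  37.8 101.8] yaw -0.277 F [0.6 0.1 0.3] M [-0.008 -0.032 -0.001] w 16.1 g 0.1 j7 -1.78
```

In the tool's units: 0.03 rad / 3.1416 = 0.0095.

```bash
echo '[0,0,0,0,0,0.0095,0,0,0,0,0,0.0095]' > next.json && python3 -m creep next.json >/dev/null
python3 -c "from h import *; st('-1.74')"
echo '[0,0,0,0,0,0.0095,0,0,0,0,0,0.0095]' > next.json && python3 -m creep next.json >/dev/null
python3 -c "from h import *; st('-1.77');wrist('w3.png')"
```

```text
-1.74 edge 232.54 t 11.38 tcp [557.3  37.8 101.8] yaw -0.307 F [-0.4 -0.3  0.3] M [0.004 0.005 0.   ] w 15.9 g 0.1 j7 -1.81
-1.77 edge 232.65 t 11.68 tcp [557.3  37.8 101.8] yaw -0.337 F [1.1 0.1 0.6] M [-0.003  0.004 -0.022] w 15.9 g 0.1 j7 -1.83
```

View pics/w3.png

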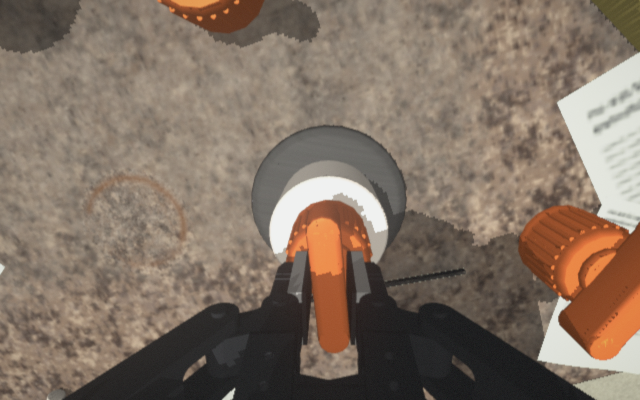

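The bar at (327,280) sits slightly skewed in the cage, pressing on opposite pad edges, so it is being driven round. Continuing in small steps.

In the tool's units: 0.03 rad / 3.1416 = 0.0095.

```bash
echo '[0,0,0,0,0,0.0095,0,0,0,0,0,0.0095]' > next.json && python3 -m creep next.json >/dev/null
python3 -c "from h import *; st('-1.80')"
echo '[0,0,0,0,0,0.0095,0,0,0,0,0,0.0095]' > next.json && python3 -m creep next.json >/dev/null
python3 -c "from h import *; st('-1.83')"
echo '[0,0,0,0,0,0.0095,0,0,0,0,0,0.0095]' > next.json && python3 -m creep next.json >/dev/null
python3 -c "from h import *; st('-1.86')"
```

```text
-1.80 edge 232.66 t 12.03 tcp [557.3  37.8 101.8] yaw -0.367 F [-0.1  0.6 -0.4] M [ 0.023 -0.009 -0.048] w 15.8 g 0.1 j7 -1.86
-1.83 edge 232.71 t 12.32 tcp [557.3  37.8 101.8] yaw -0.397 F [ 0.3  0.3 -0.5] M [ 0.003 -0.044 -0.003] w 16.2 g 0.1 j7 -1.89
-1.86 edge 232.68 t 12.62 tcp [557.3  37.8 101.8] yaw -0.427 F [-0.4  0.8  0.1] M [ 0.024 -0.036  0.015] w 16.1 g 0.3 j7 -1.92
```

In the tool's units: 0.03 rad / 3.1416 = 0.0095.

```bash
echo '[0,0,0,0,0,0.0095,0,0,0,0,0,0.0095]' > next.json && python3 -m creep next.json >/dev/null
python3 -c "from h import *; st('-1.89')"
echo '[0,0,0,0,0,0.0095,0,0,0,0,0,0.0095]' > next.json && python3 -m creep next.json >/dev/null
python3 -c "from h import *; st('-1.92')"
echo '[0,0,0,0,0,0.0095,0,0,0,0,0,0.0095]' > next.json && python3 -m creep next.json >/dev/null
python3 -c "from h import *; st('-1.95')"
```

```text
-1.89 edge 232.7 t 12.93 tcp [557.3  37.8 101.8] yaw -0.457 F [-0.5 -0.6  0. ] M [ 0.089 -0.062  0.064] w 16.2 g 0.7 j7 -1.94
-1.92 edge 232.66 t 13.22 tcp [557.3  37.8 101.8] yaw -0.487 F [ 0.2  0.4 -0.7] M [ 0.046 -0.072  0.01 ] w 16.0 g 1.1 j7 -1.97
-1.95 edge 232.67 t 13.53 tcp [557.3  37.8 101.8] yaw -0.517 F [ 0.6  0.1 -1.4] M [ 0.025 -0.071  0.009] w 15.7 g 1.5 j7 -2.0
```

In the tool's units: 0.03 rad / 3.1416 = 0.0095.

```bash
echo '[0,0,0,0,0,0.0095,0,0,0,0,0,0.0095]' > next.json && python3 -m creep next.json >/dev/null
python3 -c "from h import *; st('-1.98')"
echo '[0,0,0,0,0,0.0095,0,0,0,0,0,0.0095]' > next.json && python3 -m creep next.json >/dev/null
python3 -c "from h import *; st('-2.01')"
echo '[0,0,0,0,0,0.0064,0,0,0,0,0,0.0064]' > next.json && python3 -m creep next.json >/dev/null
python3 -c "from h import *; st('-2.03');wrist('w4.png')"
```

```text
-1.98 edge 232.63 t 13.82 tcp [557.3  37.8 101.8] yaw -0.547 F [ 0.4  0.3 -1.7] M [ 0.094 -0.051  0.012] w 16.0 g 1.8 j7 -2.03
-2.01 edge 232.66 t 14.12 tcp [557.3  37.8 101.8] yaw -0.577 F [ 0.5  0.2 -2.6] M [ 0.016 -0.11  -0.026] w 15.8 g 2.4 j7 -2.05
-2.03 edge 232.67 t 14.43 tcp [557.2  37.8 101.8] yaw -0.597 F [ 1.2  0.1 -2.2] M [ 0.034 -0.08   0.149] w 16.1 g 3.4 j7 -2.07
```

View pics/w4.png

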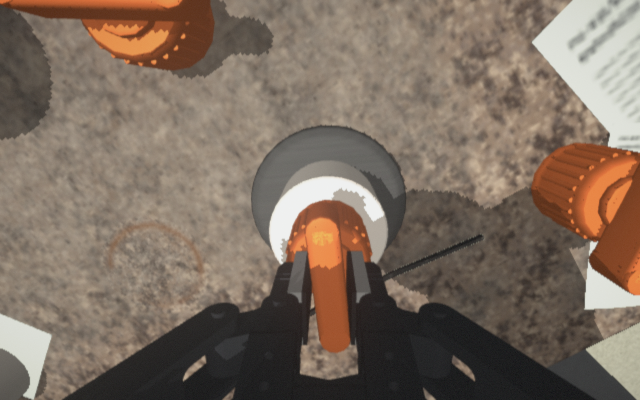

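The bar at (325,280) is still being driven, and the torque has started to rise (0.149 N m).

In the tool's units: 0.02 rad / 3.1416 = 0.0064.

```bash
echo '[0,0,0,0,0,0.0064,0,0,0,0,0,0.0064]' > next.json && python3 -m creep next.json >/dev/null
python3 -c "from h import *; st('-2.05');st('rep');st('rep')"
```

```text
-2.05 edge 232.72 t 14.78 tcp [557.3  37.8 101.8] yaw -0.617 F [ 0.2  0.9 -2.9] M [ 0.116 -0.12   0.173] w 15.8 g 3.8 j7 -2.09
rep edge 232.72 t 14.82 tcp [557.3  37.8 101.8] yaw -0.616 F [ 0.4 -0.2 -3.8] M [ 0.121 -0.124  0.097] w 16.4 g 3.8 j7 -2.09
rep edge 232.72 t 14.88 tcp [557.3  37.8 101.8] yaw -0.616 F [-0.   0.  -2.8] M [ 0.126 -0.095  0.121] w 15.9 g 3.8 j7 -2.09
```

In the tool's units: 0.02 rad / 3.1416 = 0.0064.

```bash
echo '[0,0,0,0,0,0.0064,0,0,0,0,0,0.0064]' > next.json && python3 -m creep next.json >/dev/null
python3 -c "from h import *; st('-2.07');st('rep');st('rep')"
echo '[0,0,0,0,0,0.0064,0,0,0,0,0,0.0064]' > next.json && python3 -m creep next.json >/dev/null
python3 -c "from h import *; st('-2.09');st('rep');st('rep')"
```

```text
-2.07 edge 232.74 t 15.18 tcp [557.3  37.8 101.8] yaw -0.637 F [-0.  -0.3 -4.1] M [ 0.076 -0.114  0.147] w 16.1 g 4.1 j7 -2.11
rep edge 232.69 t 15.22 tcp [557.3  37.8 101.8] yaw -0.636 F [ 0.1  1.7 -3.5] M [ 0.09  -0.108  0.112] w 16.0 g 4.0 j7 -2.11
rep edge 232.76 t 15.28 tcp [557.3  37.8 101.8] yaw -0.636 F [ 0.3  0.8 -3.2] M [ 0.063 -0.127  0.138] w 15.9 g 4.0 j7 -2.11
-2.09 edge 232.7 t 15.57 tcp [557.3  37.8 101.8] yaw -0.657 F [ 1.2  1.1 -5.2] M [ 0.133 -0.101  0.12 ] w 16.2 g 4.9 j7 -2.13
rep edge 232.75 t 15.62 tcp [557.3  37.8 101.8] yaw -0.656 F [ 0.8  1.6 -4.5] M [ 0.121 -0.116  0.114] w 16.2 g 4.9 j7 -2.13
rep edge 232.7 t 15.68 tcp [557.3  37.8 101.8] yaw -0.656 F [ 1.   1.5 -4.3] M [ 0.09  -0.14   0.156] w 16.0 g 4.9 j7 -2.13
```

In the tool's units: 0.3 mm / 750 = 0.0004, 0.02 rad / 3.1416 = 0.0064.

```bash
echo '[0,0,0.0004,0,0,0.0064,0,0,0.0004,0,0,0.0064]' > next.json && python3 -m creep next.json >/dev/null
python3 -c "from h import *; st('-2.11');st('rep')"
echo '[0,0,0,0,0,0.0064,0,0,0,0,0,0.0064]' > next.json && python3 -m creep next.json >/dev/null
python3 -c "from h import *; st('-2.13');st('rep');st('rep')"
```

```text
-2.11 edge 232.79 t 15.97 tcp [557.4  37.8 101.7] yaw -0.677 F [ 0.3  0.6 -1.4] M [0.05  0.103 0.205] w 16.1 g 5.9 j7 -2.15
rep edge 232.79 t 16.02 tcp [557.4  37.8 101.7] yaw -0.676 F [-0.5  1.1 -1.3] M [0.088 0.088 0.129] w 16.1 g 5.8 j7 -2.15
-2.13 edge 232.78 t 16.32 tcp [557.4  37.8 101.6] yaw -0.697 F [0.3 0.2 0.2] M [0.116 0.142 0.163] w 16.3 g 6.2 j7 -2.16
rep edge 232.79 t 16.38 tcp [557.4  37.8 101.6] yaw -0.696 F [0.6 1.8 0.7] M [0.05  0.186 0.23 ] w 16.5 g 6.2 j7 -2.16
rep edge 232.79 t 16.43 tcp [557.4  37.8 101.6] yaw -0.696 F [-1.   0.1 -0. ] M [0.131 0.082 0.175] w 15.9 g 6.1 j7 -2.16
```

In the tool's units: 0.02 rad / 3.1416 = 0.0064.

```bash
echo '[0,0,0,0,0,0.0064,0,0,0,0,0,0.0064]' > next.json && python3 -m creep next.json >/dev/null
python3 -c "from h import *; st('-2.15');st('rep');st('rep')"
echo '[0,0,0,0,0,0.0064,0,0,0,0,0,0.0064]' > next.json && python3 -m creep next.json >/dev/null
python3 -c "from h import *; st('-2.17');st('rep');st('rep')"
```

```text
-2.15 edge 232.82 t 16.73 tcp [557.4  37.8 101.6] yaw -0.717 F [-0.5  0.7  0.2] M [0.071 0.043 0.188] w 16.2 g 7.0 j7 -2.18
rep edge 232.8 t 16.77 tcp [557.4  37.8 101.6] yaw -0.716 F [-0.1  0.5  1.7] M [0.102 0.08  0.208] w 15.7 g 6.9 j7 -2.18
rep edge 232.8 t 16.82 tcp [557.4  37.8 101.6] yaw -0.716 F [-0.5  0.4  0.6] M [0.087 0.141 0.229] w 15.7 g 6.9 j7 -2.18
-2.17 edge 232.84 t 17.12 tcp [557.3  37.8 101.5] yaw -0.737 F [-0.2  0.9  1. ] M [0.061 0.076 0.243] w 16.1 g 6.9 j7 -2.2
rep edge 232.85 t 17.18 tcp [557.3  37.8 101.6] yaw -0.736 F [-0.8  1.2  1.2] M [0.051 0.068 0.237] w 16.2 g 6.7 j7 -2.2
rep edge 232.82 t 17.23 tcp [557.4  37.8 101.6] yaw -0.736 F [-1.5 -0.1  1.9] M [0.031 0.064 0.201] w 16.3 g 6.7 j7 -2.2
```

Mean torque is about 0.23 N m, inside the snug range. Releasing and backing off upward.

In the tool's units: -120 mm / 750 = -0.16, -90 mm / 750 = -0.12.

```bash
echo '[0,0,0,0,0,0,0,0,0,0,0,0,0,0,0,0,0,0,0,0,0,0,0,0,0,0,0,0,0,0,0,0,0,0,0,0]' > next.json && python3 -m creep next.json 70
python3 -c "from h import *; st('open')"
echo '[0,0,-0.02,0,0,0,0,0,-0.0667,0,0,0,0,0,-0.12,0,0,0,0,0,-0.16,0,0,0,0,0,-0.16,0,0,0,0,0,-0.16,0,0,0]' > next.json && python3 -m creep next.json
python3 - <<'E'
from h import *
st('up'); o,im,m,T=wrist('w5.png'); e,s=side(); 
a=cv2.resize(s[180:270,260:360].astype(np.uint8),(400,360),interpolation=cv2.INTER_CUBIC)
b=cv2.resize(im[100:300,220:420],(360,360))
cv2.imwrite('pics/f.png',np.hstack([a,b])[:,:,::-1])
E
```

```text
clock: 18.02
tcp_pos: [557.3, 37.8, 101.5]
ee_rot: [3.142, -0.0, -0.736]
contact_force: [0.8, 0.2, -0.1]
grip_width: 70.0
gripper_force: 0.0
open edge 232.83 t 18.02 tcp [557.3  37.8 101.5] yaw -0.736 F [ 0.8  0.2 -0.1] M [ 0.03  -0.065 -0.054] w 70.0 g 0.0 j7 -2.2
clock: 18.82
tcp_pos: [557.1, 37.9, 221.6]
ee_rot: [-3.141, 0.0, -0.736]
contact_force: [0.2, 0.9, -0.3]
grip_width: 70.2
gripper_force: 0.0
up edge 232.8 t 18.82 tcp [557.1  37.9 221.6] yaw -0.736 F [ 0.2  0.9 -0.3] M [-0.025  0.059 -0.014] w 70.2 g 0.0 j7 -2.3
```

View pics/f.png

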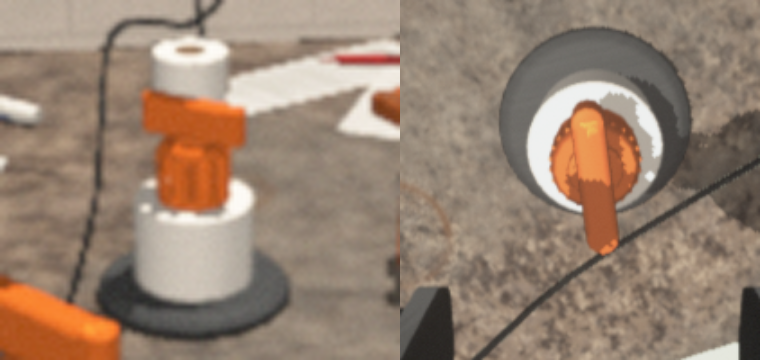

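The left half (side view) shows the nut sitting upright and centred on the roll's top. The right half (wrist view) shows the gripper clear of it, so I am handing in.

```bash
python3 -c "from plant import robot; print(robot.job_done())"
```

```text
the job is handed in; nothing more can be done
None
```

I turned the nut back until it dropped into the thread, ran it down snug onto the roll (about 0.23 N m), let go and handed the job in at about 19 s; the hand-in returned no verdict.

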